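# Shut and latch the key cutter's hood

## Task

Get the key-cutting machine ready to run: swing its orange hood fully shut, swing the draw latch's wire hook over so that its bar drops behind the steel keeper on the hood, then push the latch lever down over centre until it lies flat and clamps the hood. Leave the hammer, the oil bottle and the bin of keys where they are.

Things in the scene. Friction and masses are not known exactly. Their poses are not given: they have to be found in the camera images.
- machine: key-cutting machine, cream housing fixed to the bench, 260 (x) x 220 (y) mm. Origin: centre of its underside; x points from its low front to its tall back, z up. Its front rises at 35 degrees: below, 'up-slope' is (0.819, 0, 0.574) and 'off the slope' (square to it, outward) is (-0.574, 0, 0.819) in the machine's axes. Hood and latch turn about axes along its y.
- slope_foot (a point): lower front edge of the slope, mid-width: x = -130, z = 45 mm in the machine frame. The fixed sloping panel covers the first 100 mm up-slope from here, the hood (when shut) the rest.
- hood (a joint): angle of the orange hood, rad: 0 shut, grows as its front edge rises. 190 mm long, 200 wide, 8 thick, hinged at its upper back edge. Stiff hinge: stays where left, 1 to 4 N at the front shuts it. A hump 170 mm wide, 70 mm tall off the slope, starts 77 mm behind the front edge; it overhangs the keeper, so work there needs the tool tilted with the slope. Mass varies.
- hood_hinge (a point): point on the hood's hinge axis, mid-width, 295 mm up-slope of slope_foot. Does not move.
- hood_front (a point): point on the outer face of the hood's flat front part, 170 mm from the hinge axis, 20 mm from the front edge, 60 mm to +y of mid-width: a free spot to push on to shut it. Moves with the hood.
- keeper (a point): centre of the hook bar when clamped; moves with the hood. Hood shut: 60 mm up-slope of latch_axis, 8 mm above the hood's face; x up-slope, z off the slope. Keeper: steel catch 30 mm wide; just down-slope of this point a 3 mm wall whose top is 10 mm above this point and leans up-slope; up-slope of the wall a flat seat on which the bar rests, to 22 mm past this point.
- latch_axis (a point): axis of the latch lever, mid-width, fixed on the sloping panel: 65 mm up-slope of slope_foot, 16 mm off the slope.
- latch_lever (a joint): lever angle, rad: 0 = flat, pointing down-slope (latched); pi/2 = square to the slope; 2.1 = stop, leaning up-slope. Steel plate 20 mm wide, reaching 66 mm from latch_axis. Stays where left (1.2 N at its end turns it). With the bar hooked, pushing it down takes up to about 4 N at the red end, most near 0.9 rad; below about 0.4 rad it is over centre and the spring pulls it flat.
- lever_end (a point): middle of the outer face of the lever's red end, 59 mm from latch_axis. Push this face: it looks off the slope when the lever is flat, up-slope when it stands. x axis: along the lever towards latch_axis; z: out of the face.
- hook_pivot (a point): where the wire hook turns on the lever: 22 mm from latch_axis, 25 degrees behind the lever's direction (on the closing side), so it moves as the lever turns.
- latch_bail (a joint): angle of the wire hook on the lever, rad: 0 latched; about 1.3 to 1.75 laid in the keeper with the lever up; 4.16 = its stop, folded back over the machine's front, where it starts. It swings loosely and falls by its weight to the front or to the hood side.
- hook_bar (a point): middle of the hook's cross bar: steel, 5 mm thick, 45 mm long along y, 77.6 mm from hook_pivot; its side arms, 40 mm apart, are sprung and stretch up to 9 mm (8 N per mm). It must pass over the keeper's wall and drop on the seat behind; it reaches when the lever is at 1.75 rad or more, and then lies 8 to 18 mm up-slope of its clamped place until the lever draws it in.
- hook_tab (a point): centre of the red roller grip, 12 mm thick, 18 mm long along y, 18 mm further out than the bar and 9 mm to the side that looks off the slope when hooked. Hold it by its two ends (fingers on its +y and -y sides) or lift it from below. It turns with the hook.
- hammer: hammer with steel head lying beside the machine, not to be moved
- oil_bottle: yellow oil bottle, 48 mm across, 115 mm tall, standing beside the machine; origin at its underside, z up; not to be moved or tipped
- key_bin: green open bin with brass keys, 110 x 85 x 40 mm, beside the machine, not to be moved

How it is judged:
On the way, in this order (a step that is already met when the one before it is completed fails the run):
1. the hood is fully shut (value of joint hood below 0.03 rad), for 0.2 s.
2. the hook's bar lies behind the keeper's wall while the lever still stands (value of joint hood below 0.04 rad and value of joint latch_lever above 1 rad and x of hook_bar in the frame of keeper between -0.002 and 0.022 m and z of hook_bar in the frame of keeper between -0.005 and 0.005 m), for 0.2 s.
At the end, for the whole second after the job is handed in: The hood is shut (within 0.03 rad), the hook's bar sits in the keeper (within 5 mm of its clamped place), and the latch lever lies flat (within 0.12 rad) and at rest, released (value of joint hood below 0.03 rad and value of joint latch_lever below 0.12 rad and distance between hook_bar and keeper below 0.005 m and velocity of joint latch_lever between -0.05 and 0.05 rad/s); the robot touches nothing.
It fails at once if the hammer is moved more than 30 mm (distance of hammer from where it was at the start of the episode above 0.03 m).
It fails at once if the oil bottle is moved more than 30 mm (distance of oil_bottle from where it was at the start of the episode above 0.03 m).
It fails at once if the oil bottle is tipped (angle between oil_bottle's own z axis and vertical above 0.4 rad).
It fails at once if the key bin is moved more than 30 mm (distance of key_bin from where it was at the start of the episode above 0.03 m).
It also fails if it takes over 72 s, if anything falls off the work surface, if the arm or the gripper's body presses on something with over 40 N, if the wrist force passes 120 N, or if a joint passes its speed limit or range.

## Robot

A 6-joint arm with a two-finger parallel gripper is mounted at the origin on the work surface. World frame = base frame: x ahead of the robot, y to its left, z up, the work surface at z = 0. Lengths are in m, angles in rad, forces in N, time in s.
With the tool pointing down it reaches from about 0.2 to 0.875 m from the base axis. Payload 3.4 kg.
Tool frame: the origin (TCP) lies on the centre line of the jaws, within the pads' length; the fingertips stand 22 mm ahead of it and the grasp point (between the pads) lies 3 mm ahead of it; z points along the fingers, y is the line along which they close (so a half turn about z gives the same grasp; the last joint's range is limited). The gripper opens to 94 mm and grips with 3 to 60 N. Pads are 16 mm wide; open, the fingers measure 119 mm over their backs; the gripper's body (75 mm by 177 mm) begins 78 mm behind the grasp point.
Start: joints at [1.024, 0.276, 1.505, -0, 1.361, -0.121], TCP at [0.238, 0.524, 0.227] pointing down, gripper open.
Joint ranges: [-2.89, 2.89], [-0.75, 2.08], [0.22, 2.7], [-1.18, 4.32], [0.11, 2.71], [-2.7, 2.7]. Speed limits (rad/s): [2.57, 2.57, 3.14, 3.14, 3.14, 3.14].

## Interface

Orientations are given as a rotation vector (axis times angle).
In Python, from plant import get_state, camera, calibration, hand_in, silhouettes, place_of gives the robot as it stands.
- The arm moves only by the tool drive_tool, never from a script. Its argument "increments" is a list of rows, each a list of 7 numbers: the gripper's target within -1 to 1 (fully open at 1, half-way at 0, shut at -1), then the shift along the tool's x, y, z normalised to -1 to 1, where 1 is 300 mm, then the turn, a rotation vector about the tool's x, y, z normalised to -1 to 1, where 1 is 2 pi rad. A call has 1 to 20 rows; each row is the pose to reach, as a shift and turn from the pose commanded when the call began, along the tool's axes at that moment, turning the shorter way round; what a row does not reach only later rows make up. A row lasts 1/10 s, in which the tool goes at most 50 mm and 8.59 degrees, less where a joint would pass 70% of its speed; a pose out of reach is approached as far as the arm can. A call with a number of a shift or a turn outside -1 to 1 is refused whole. A call with a gripper value outside its range is refused whole. The fingers move at their own pace and stop on an object; the grip force is fixed at half the most. Time passes only in rows, so rows that repeat a pose let the fingers close. It gives the time, the measured TCP pose, the force, the opening and the grip force at its end, in the units of the state.
- get_state(): the state, without advancing time (a new reading comes with each control period).
- camera(name): name is "scene" or "top"; returns the picture (400x640x3 uint8, red, green, blue); there is no depth.
- calibration(name): a dict with "mtx" (3x3 intrinsics, pixels), "position" and "rotation" of the camera in the world. Camera axes: x right, y up, looking along -z (the intrinsics and any distortion apply to the point x, -y, -z); pixel columns grow to the right and rows downward; lengths in m; the calibration is good to about 2 mm. A picture is of the moment at which its call begins. calibration takes no time and is no camera call.
- hand_in(): hands the job in; it is judged then, once.
Trained networks look in the newest picture that a camera, given by its name, has taken for a name from the list of things; names that differ only in an ending like _2 or _b are one class to them, and where a whole thing is asked for, a point or a joint stands for the part that bears it (a point fixed in the world has none). Each returns a list of dicts, best first, with "p" (0 to 1); they miss things now and then, are a little off and sometimes report something else, mostly with a low value. They report only what shows in the picture. A call takes as long as a camera call.
- silhouettes(target, camera): "mask" (400x640 bool, what is visible of it) and "at" ([column, row] as shares, 0 to 1, of the picture: columns of its width, rows of its height, amid what is visible of it).
- place_of(target, camera): "at" ([column, row] as shares, 0 to 1, of the picture: columns of its width, rows of its height: a listed point, or the origin of a listed thing).
The state is a dict: "time_s": time; "joints": joint angles; "joint_velocities": joint speeds; "tau": joint torques, N m; "tcp_pos": TCP position; "orientation": TCP orientation; "ft_force": force on the tool from outside, world axes, zero at the start; "moment": the same for the moment, N m; "gripper_width": finger opening in m; "grip_force": force on a finger pad.
Only numpy, scipy, OpenCV 4.12 (cv2) and the standard library are available. Lean on these libraries where they do the work, as an engineer would, in place of code of your own. Each camera call takes 0.05 s, during which the arm holds its last target. There are 200 camera calls.

## Working session

There is one attempt and no reset: what is moved stays moved. The work goes in short steps, Python scripts to look and compute and a tool call to move; the robot and the scene stay as the last step left them, time stands still between calls to the robot, and variables do not carry over. Pictures are saved under pics/ and viewed, at most 10 in all, crops included, and the job is handed in when it is done.

Besides the shell and the picture viewer there is one more tool, called after "Request:" as name(argument=value, ...) on one line, values as JSON. drive_tool: Moves the arm, as the interface text tells. Scaled input: -1 to 1 covers 300 mm each way for a shift and 2 pi rad each way for a turn. Its arguments: {"type":"object","properties":{"increments":{"type":"array","items":{"type":"array","items":{"type":"number"}}}},"required":["increments"]}

```bash
mkdir -p pics; ls; cat > h.py <<'E'
import numpy as np, cv2
from scipy.spatial.transform import Rotation as R
from plant import *
def proj(name,P):
    c=calibration(name);M=np.array(c['mtx']);Rm=np.array(c['rotation']);t=np.array(c['position'])
    q=(np.atleast_2d(P)-t)@Rm; q=q*[1,-1,-1]
    d=np.array(c.get('dist',c.get('distortion',np.zeros(5))),float)
    return cv2.projectPoints(q,np.zeros(3),np.zeros(3),M,d)[0][:,0]
def ray(name,uv):
    c=calibration(name);M=np.array(c['mtx']);Rm=np.array(c['rotation'])
    d=np.array(c.get('dist',c.get('distortion',np.zeros(5))),float)
    x=cv2.undistortPoints(np.array([[uv]],float),M,d)[0,0]
    v=Rm@np.array([x[0],-x[1],-1]);return np.array(c['position']),v/np.linalg.norm(v)
def tri(obs):
    A=np.zeros((3,3));b=np.zeros(3)
    for n,uv in obs:
        p,v=ray(n,uv);Q=np.eye(3)-np.outer(v,v);A+=Q;b+=Q@p
    X=np.linalg.solve(A,b)
    return X,[np.round(proj(n,X)[0]-uv,1) for n,uv in obs]
E
python3 - <<'E'
from h import *
ims={}
for n in('scene','top'):
    im=camera(n);cv2.imwrite(f'pics/{n}0.png',im[:,:,::-1]);c=calibration(n);print(n,c)
for t in ['machine','slope_foot','hood_hinge','hood_front','keeper','latch_axis','lever_end','hook_pivot','hook_bar','hook_tab','oil_bottle','hammer','key_bin']:
    o=[]
    for n in('scene','top'):
        r=place_of(t,n)
        if r: o.append((n,np.array(r[0]['at'])*[640,400])); print(t,n,np.round(o[-1][1],1),round(r[0]['p'],2),len(r))
    if len(o)==2: X,e=tri(o);print('   ',np.round(X,4),e)
print(get_state())
E
```

```text
pics
scene {'mtx': array([[392.3290916 ,   0.        , 322.73472063],
       [  0.        , 392.3290916 , 195.36342296],
       [  0.        ,   0.        ,   1.        ]]), 'position': array([0.78389783, 0.6844908 , 0.77095337]), 'rotation': array([0.10751686, 1.23390687, 2.69280087])}
top {'mtx': array([[413.73505223,   0.        , 322.19013056],
       [  0.        , 413.73505223, 206.13947637],
       [  0.        ,   0.        ,   1.        ]]), 'position': array([ 0.50924066, -0.00248478,  1.06432966]), 'rotation': array([ 0.12161623, -0.10661108, -1.55988028])}
machine scene [311.  230.2] 0.87 1
machine top [349.  202.1] 0.81 2
    [0.6466 0.341  0.9176] [array([-380.6,  357.5]), array([-440.5,  417.8])]
slope_foot scene [358.3 209.1] 0.61 2
slope_foot top [354.  250.9] 0.69 1
    [0.6466 0.341  0.9176] [array([-427.9,  378.6]), array([-445.5,  369. ])]
hood_hinge scene [312.1 228.7] 0.66 3
hood_front scene [336.9 151.7] 0.82 2
hood_front top [323.5 204.2] 0.95 1
    [0.6466 0.341  0.9176] [array([-406.5,  436. ]), array([-415.1,  415.7])]
keeper scene [326.1 137.3] 0.76 2
lat
[... 1168 characters left out ...]
-525. ,  366.6])]
{'time_s': 1.4, 'joints': array([ 1.02397384e+00,  2.75908650e-01,  1.50487642e+00, -1.64692114e-05,
        1.36069852e+00, -1.21013069e-01]), 'joint_velocities': array([-0.00013886,  0.00041424, -0.00089265,  0.0011112 , -0.00091141,
        0.00187297]), 'tau': array([-5.62654186e-04, -4.04471612e+01, -2.37491870e+01,  7.00840680e-02,
        2.49512179e-02, -5.22055231e-06]), 'tcp_pos': array([0.23754958, 0.52368683, 0.22749749]), 'orientation': array([6.63802216e-01, 3.07061082e+00, 1.53554993e-04]), 'ft_force': array([0.57568376, 0.58836947, 0.40404618]), 'moment': array([-0.03477177, -0.01724164, -0.00924815]), 'grip_force': 0.0, 'gripper_width': 0.09369159000327636}
```

```bash
sed -i "s/Rm=np.array(c\['rotation'\])/Rm=R.from_rotvec(c['rotation']).as_matrix()/" h.py
cat >> h.py <<'E'
U=np.array([.81915,0,.57358]);N=np.array([-.57358,0,.81915]);Y=np.array([0,1.,0]);F=np.array([-.13,0,.045])
def pts(hood,lev,bail):
    # machine-frame points
    P={'machine':np.zeros(3),'slope_foot':F,'hood_hinge':F+.295*U}
    A=F+.065*U+.016*N;P['latch_axis']=A
    H=P['hood_hinge']
    rot=lambda v,a:R.from_rotvec(Y*a).apply(v)   # +a about y turns -U ... towards +N when front rises
    P['hood_front']=H+rot(-.170*U+.008*N,hood)+rot(.06*Y,0)
    P['keeper']=H+rot(A+.06*U-H,hood)+0*U
    d=lambda a:-np.cos(a)*U+np.sin(a)*N        # lever direction
    e=lambda a:np.sin(a)*U+np.cos(a)*N         # lever face normal
    P['lever_end']=A+.059*d(lev)+.002*e(lev)
    b=np.deg2rad(25)
    P['hook_pivot']=A+.022*d(lev-BS*b)
    # bail dir: at lev=0,bail=0 points from pivot to keeper; turns with lever (lev+...), and back with bail
    p0=A+.022*d(-BS*b);k=A+.06*U-p0;k0=np.arctan2(k@N,-(k@U))
    g=k0+lev-bail if SG<0 else k0+lev+bail
    P['hook_bar']=P['hook_pivot']+.0776*d(g)
    P['hook_tab']=P['hook_bar']+.018*d(g)+.009*e(g)*TS
    return P
BS=1;SG=-1;TS=-1
def world(P,x,y,yaw,z=0):
    T=R.from_euler('z',yaw);return {k:T.apply(v)+[x,y,z] for k,v in P.items()}
E
cat > obs0.py <<'E'
O={'machine':[(311,230.2),(349,202.1)],'slope_foot':[(358.3,209.1),(354,250.9)],'hood_hinge':[(312.1,228.7),None],'hood_front':[(336.9,151.7),(323.5,204.2)],'keeper':[(326.1,137.3),None],'latch_axis':[(342,196.6),(347.3,230.3)],'lever_end':[(346.5,178.1),(351.3,278.2)],'hook_pivot':[(352,193.6),(353.1,233.8)],'hook_bar':[(376.7,186),(354.1,267.5)],'hook_tab':[(382.9,183.3),(354,281.1)]}
E
python3 - <<'E'
from h import *
from obs0 import O
for k,(a,b) in O.items():
    if a and b: X,e=tri([('scene',a),('top',b)]);print(k,np.round(X,4),e)
for k,uv,z in[('oil_bottle',(424.5,210.4),0),('hammer',(257.2,213.7),.01),('key_bin',(433.4,253.3),0)]:
    p,v=ray('top',uv);print(k,np.round(p+v*(z-p[2])/v[2],3))
a=cv2.imread('pics/scene0.png')[80:330,200:500];b=cv2.imread('pics/top0.png')[120:320,210:480]
a=cv2.resize(a,None,fx=1.33,fy=1.33);b=cv2.resize(b,None,fx=1.45,fy=1.45)
h=max(a.shape[0],b.shape[0]);im=np.zeros((h,a.shape[1]+b.shape[1],3),np.uint8);im[:a.shape[0],:a.shape[1]]=a;im[:b.shape[0],a.shape[1]:]=b
print(im.shape);cv2.imwrite('pics/c0.png',im)
E
```

```text
machine [ 0.6777 -0.0618 -0.0053] [array([0.2, 0. ]), array([ 0.1, -0.2])]
slope_foot [ 0.5466 -0.0704  0.0421] [array([-0.7, -0.1]), array([-0.3,  0.8])]
hood_front [0.6255 0.0032 0.2913] [array([-0.3, -0.1]), array([-0.1,  0.4])]
latch_axis [ 0.5945 -0.0518  0.1108] [array([0.6, 0.1]), array([ 0.2, -0.7])]
lever_end [ 0.5316 -0.0702  0.1458] [array([18.8,  0.5]), array([  5.4, -21.4])]
hook_pivot [ 0.5765 -0.0612  0.1124] [array([-3.4, -0.6]), array([-1.4,  3.6])]
hook_bar [ 0.5047 -0.0645  0.1219] [array([-1.4, -0.2]), array([-0.6,  1.5])]
hook_tab [ 0.4808 -0.0665  0.1245] [array([1.1, 0.1]), array([ 0.5, -1.2])]
oil_bottle [ 0.656 -0.257  0.   ]
hammer [0.643 0.175 0.01 ]
key_bin [ 0.546 -0.276  0.   ]
(332, 791, 3)
```

View pics/c0.png

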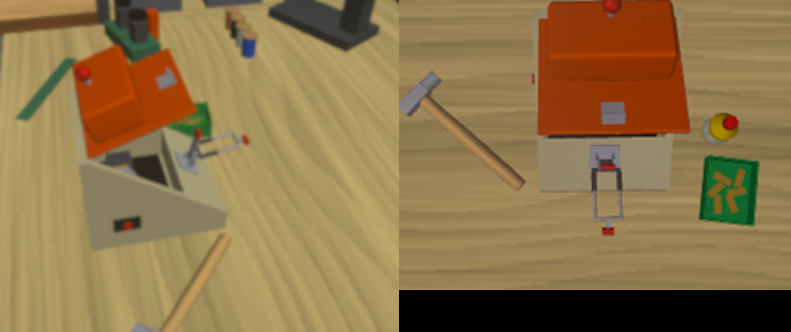

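```bash
cat > fit0.py <<'E'
from h import *
from obs0 import O
from scipy.optimize import least_squares
O['lever_end']=[(346.5,178.1),(354,235)]
def res(q,full=False):
    W=world(pts(q[3],q[4],q[5]),*q[:3]);r=[]
    for k,o in O.items():
        for n,uv in zip(('scene','top'),o):
            if uv is not None:
                d=proj(n,W[k])[0]-uv; r+=list(d)
                if full: print(k,n,np.round(d,1))
    r.append((max(q[5]-4.16,0))*100); 
    return np.array(r)
s=least_squares(res,[.68,-.06,0,.6,2.,4.1],loss='soft_l1',f_scale=3)
print(np.round(s.x,4));res(s.x,True)
np.save('q0.npy',s.x)
for k,v in world(pts(*s.x[3:]),*s.x[:3]).items(): print(k,np.round(v,4))
E
python3 fit0.py
```

```text
[ 0.6765 -0.0523  0.0974  0.9968  1.9292  4.1641]
machine scene [1.2 1.1]
machine top [-3.5 -0.1]
slope_foot scene [-0.4  0.5]
slope_foot top [-2.5  0.4]
hood_hinge scene [-49. -52.]
hood_front scene [-1.6  2.3]
hood_front top [-0.1 -0.5]
keeper scene [-0.2 -0.4]
latch_axis scene [1.  2.2]
latch_axis top [3.7 1.4]
lever_end scene [1.9 2.5]
lever_end top [-0.9  0.3]
hook_pivot scene [-3.7 -0.8]
hook_pivot top [-1.1  3.4]
hook_bar scene [-0.5 -2.8]
hook_bar top [1.7 3.2]
hook_tab scene [-0.   0.2]
hook_tab top [ 2.5 -1.7]
machine [ 0.6765 -0.0523  0.    ]
slope_foot [ 0.5472 -0.0649  0.045 ]
hood_hinge [ 0.7877 -0.0414  0.2142]
latch_axis [ 0.591  -0.0606  0.0954]
hood_front [0.6281 0.0033 0.2856]
keeper [ 0.6369 -0.0562  0.293 ]
lever_end [ 0.5783 -0.0619  0.153 ]
hook_pivot [ 0.5771 -0.062   0.1124]
hook_bar [ 0.5011 -0.0694  0.1263]
hook_tab [ 0.4819 -0.0713  0.1206]
```

```bash
cat >> h.py <<'E'
def plan(W,Rt,gr,T0=None,rows=None):
    """W: world TCP targets, Rt: Rotation(s); prints rows relative to T0 (p,R)"""
    if T0 is None:
        s=get_state();T0=(s['tcp_pos'],R.from_rotvec(s['orientation']))
    p,Q=T0;out=[]
    if isinstance(Rt,R): Rt=[Rt]*len(W)
    for w,r,g in zip(W,Rt,np.broadcast_to(gr,len(W))):
        out.append([float(g)]+list(np.round(Q.inv().apply(w-p)/.3,3))+list(np.round((Q.inv()*r).as_rotvec()/(2*np.pi),4)))
    for o in out: print([round(float(x),4) for x in o])
def ori(yaw,tilt=np.deg2rad(35)):
    z=np.array([np.sin(tilt),0,-np.cos(tilt)]);y=np.array([0,1.,0]);x=np.cross(y,z)
    return R.from_euler('z',yaw)*R.from_matrix(np.c_[x,y,z])
def mw(q,v): return R.from_euler('z',q[2]).apply(v)+[q[0],q[1],0]
E
python3 - <<'E'
from h import *
q=np.load('q0.npy')
e=[]
for uv in[(305.9,251),(397.6,250.3)]:
    p,v=ray('top',uv);w=p+v*(.045-p[2])/v[2];e.append(w);print(w.round(4))
d=e[0]-e[1];print('yaw',np.arctan2(-d[0],d[1]),np.linalg.norm(d),(e[0]+e[1])/2)
Rt=ori(q[2]);H=F+.295*U
rot=lambda v,a:R.from_rotvec(Y*a).apply(v)
def tip(h,off,y=.075): return H+rot(-.17*U+(.008+off)*N,h)+y*Y
def tcp(m): return mw(q,m+.022*N)
print('now',get_state()['time_s'],get_state()['gripper_width'])
plan([tcp(tip(1.,.10)),tcp(tip(1.0,.03))],Rt,-1)
T0=(tcp(tip(1.0,.03)),Rt)
print('arc')
plan([tcp(tip(h,o)) for h,o in [(1.0,.01),(.9,.0),(.75,0),(.6,0),(.45,0),(.3,0),(.15,0),(0.05,0),(0,-.004),(0,-.008),(0,-.008),(0,.03)]],Rt,-1,T0)
E
```

```text
[0.5471 0.0469 0.045 ]
[ 0.5506 -0.1776  0.045 ]
yaw 0.015808872363870474 0.22454843081326994 [ 0.54886009 -0.06534225  0.045     ]
now 1.4 0.09369159000327636
[-1.0, -1.951, -0.956, -0.564, -0.0254, -0.095, -0.0806]
[-1.0, -1.874, -1.0, -0.348, -0.0254, -0.095, -0.0806]
arc
[-1.0, 0.056, -0.0, 0.036, 0.0, 0.0, 0.0]
[-1.0, 0.132, -0.0, 0.085, 0.0, 0.0, 0.0]
[-1.0, 0.197, 0.0, 0.139, 0.0, 0.0, 0.0]
[-1.0, 0.253, 0.0, 0.203, 0.0, 0.0, 0.0]
[-1.0, 0.299, -0.0, 0.275, 0.0, 0.0, 0.0]
[-1.0, 0.334, -0.0, 0.352, 0.0, 0.0, 0.0]
[-1.0, 0.357, 0.0, 0.434, 0.0, 0.0, 0.0]
[-1.0, 0.365, 0.0, 0.49, 0.0, 0.0, 0.0]
[-1.0, 0.367, 0.0, 0.532, 0.0, 0.0, 0.0]
[-1.0, 0.367, 0.0, 0.545, 0.0, 0.0, 0.0]
[-1.0, 0.367, 0.0, 0.545, 0.0, 0.0, 0.0]
[-1.0, 0.367, 0.0, 0.419, 0.0, 0.0, 0.0]
```

```bash
python3 - <<'E'
import re
s=open('fit0.py').read()
s=s.replace("    r.append(","    for c,uv in[(.11,(305.9,251)),(-.11,(397.6,250.3))]: r+=list(2.5*(proj('top',mw(q,F+c*Y))[0]-uv))\n    r.append(")
open('fit0.py','w').write(s)
E
python3 fit0.py | grep -v -E 'scene|top'
python3 - <<'E'
from h import *
q=np.load('q0.npy');Rt=ori(q[2]);H=F+.295*U
tip=H+R.from_rotvec(Y).apply(-.17*U+.108*N)+.075*Y
w=mw(q,tip+.022*N);p=get_state()['tcp_pos'];print(w)
plan([p+(w-p)*.45],Rt,-1)
E
```

```text
[ 0.6774 -0.0597  0.0352  0.9674  1.9465  4.1617]
machine [ 0.6774 -0.0597  0.    ]
slope_foot [ 0.5475 -0.0642  0.045 ]
hood_hinge [ 0.789  -0.0557  0.2142]
latch_axis [ 0.5915 -0.0627  0.0954]
hood_front [ 0.6304 -0.0013  0.281 ]
keeper [ 0.6353 -0.0611  0.2885]
lever_end [ 0.5797 -0.0631  0.1532]
hook_pivot [ 0.5778 -0.0632  0.1126]
hook_bar [ 0.5018 -0.0658  0.128 ]
hook_tab [ 0.4824 -0.0665  0.1228]
[0.65745832 0.01468059 0.39664861]
[-1.0, -0.889, -0.435, -0.254, -0.0224, -0.0955, -0.0711]
```

Request:
drive_tool(increments=[[-1, -0.889, -0.435, -0.254, -0.0224, -0.0955, -0.0711], [-1, -0.889, -0.435, -0.254, -0.0224, -0.0955, -0.0711], [-1, -0.889, -0.435, -0.254, -0.0224, -0.0955, -0.0711], [-1, -0.889, -0.435, -0.254, -0.0224, -0.0955, -0.0711], [-1, -0.889, -0.435, -0.254, -0.0224, -0.0955, -0.0711], [-1, -0.889, -0.435, -0.254, -0.0224, -0.0955, -0.0711], [-1, -0.889, -0.435, -0.254, -0.0224, -0.0955, -0.0711], [-1, -0.889, -0.435, -0.254, -0.0224, -0.0955, -0.0711], [-1, -0.889, -0.435, -0.254, -0.0224, -0.0955, -0.0711]])

```text
time_s: 2.3
tcp_pos: [0.4264, 0.2954, 0.3037]
orientation: [-0.044, 2.531, 0.015]
ft_force: [-0.0, -0.8, -0.2]
gripper_width: 0.0252
grip_force: 0.0
```

```bash
python3 - <<'E'
from h import *
q=np.load('q0.npy');Rt=ori(q[2]);H=F+.295*U
rot=lambda v,a:R.from_rotvec(Y*a).apply(v)
def tip(h,off,y=.075): return H+rot(-.17*U+(.008+off)*N,h)+y*Y
def tcp(m): return mw(q,m+.022*N)
s=get_state();print(s['time_s'],s['tcp_pos'],(R.from_rotvec(s['orientation']).inv()*Rt).magnitude())
plan([tcp(tip(1.,.10)),tcp(tip(1.0,.03))],Rt,-1)
T0=(tcp(tip(1.0,.03)),Rt);print(T0[0])
plan([tcp(tip(h,o)) for h,o in [(1.0,.01),(.9,.0),(.75,0),(.6,0),(.45,0),(.3,0),(.15,0),(0.05,0),(0,-.004),(0,-.008),(0,.03)]],Rt,-1,T0)
E
```

```text
2.3 [0.42638304 0.2954438  0.30365023] 0.0011501715575155814
[-1.0, -0.782, -0.962, 0.168, 0.0001, -0.0001, -0.0001]
[-1.0, -0.586, -0.962, 0.294, 0.0001, -0.0001, -0.0001]
[0.63091784 0.01374659 0.33188184]
[-1.0, 0.056, 0.0, 0.036, 0.0, 0.0, 0.0]
[-1.0, 0.132, -0.0, 0.085, 0.0, 0.0, 0.0]
[-1.0, 0.197, 0.0, 0.139, 0.0, 0.0, 0.0]
[-1.0, 0.253, -0.0, 0.203, 0.0, 0.0, 0.0]
[-1.0, 0.299, -0.0, 0.275, 0.0, 0.0, 0.0]
[-1.0, 0.334, -0.0, 0.352, 0.0, 0.0, 0.0]
[-1.0, 0.357, -0.0, 0.434, 0.0, 0.0, 0.0]
[-1.0, 0.365, 0.0, 0.49, 0.0, 0.0, 0.0]
[-1.0, 0.367, -0.0, 0.532, 0.0, 0.0, 0.0]
[-1.0, 0.367, -0.0, 0.545, 0.0, 0.0, 0.0]
[-1.0, 0.367, -0.0, 0.419, 0.0, 0.0, 0.0]
```

Request:
drive_tool(increments=[[-1, -0.782, -0.962, 0.168, 0, 0, 0], [-1, -0.782, -0.962, 0.168, 0, 0, 0], [-1, -0.782, -0.962, 0.168, 0, 0, 0], [-1, -0.782, -0.962, 0.168, 0, 0, 0], [-1, -0.782, -0.962, 0.168, 0, 0, 0], [-1, -0.782, -0.962, 0.168, 0, 0, 0], [-1, -0.782, -0.962, 0.168, 0, 0, 0], [-1, -0.782, -0.962, 0.168, 0, 0, 0], [-1, -0.586, -0.962, 0.294, 0, 0, 0], [-1, -0.586, -0.962, 0.294, 0, 0, 0], [-1, -0.586, -0.962, 0.294, 0, 0, 0]])

```text
time_s: 3.4
tcp_pos: [0.6287, 0.0152, 0.3265]
orientation: [-0.047, 2.54, 0.018]
ft_force: [1.0, 0.2, 0.3]
gripper_width: 0.0002
grip_force: 0.0
```

Request:
drive_tool(increments=[[-1, 0.056, 0, 0.036, 0, 0, 0], [-1, 0.095, 0, 0.06, 0, 0, 0], [-1, 0.132, 0, 0.085, 0, 0, 0], [-1, 0.165, 0, 0.112, 0, 0, 0], [-1, 0.197, 0, 0.139, 0, 0, 0], [-1, 0.226, 0, 0.17, 0, 0, 0], [-1, 0.253, 0, 0.203, 0, 0, 0], [-1, 0.277, 0, 0.239, 0, 0, 0], [-1, 0.299, 0, 0.275, 0, 0, 0], [-1, 0.317, 0, 0.313, 0, 0, 0], [-1, 0.334, 0, 0.352, 0, 0, 0], [-1, 0.346, 0, 0.393, 0, 0, 0], [-1, 0.357, 0, 0.434, 0, 0, 0], [-1, 0.365, 0, 0.48, 0, 0, 0], [-1, 0.365, 0, 0.5, 0, 0, 0]])

```text
time_s: 4.9
tcp_pos: [0.6305, 0.0143, 0.1478]
orientation: [-0.047, 2.527, 0.015]
ft_force: [-0.2, 0.2, 2.0]
gripper_width: 0.0003
grip_force: 0.9
```

Request:
drive_tool(increments=[[-1, 0, 0, 0.015, 0, 0, 0], [-1, 0, 0, 0.03, 0, 0, 0], [-1, 0, 0, 0.04, 0, 0, 0], [-1, 0, 0, 0.045, 0, 0, 0]])

```text
time_s: 5.3
tcp_pos: [0.6338, 0.0142, 0.1417]
orientation: [-0.049, 2.524, 0.014]
ft_force: [-50.0, -4.7, 58.3]
gripper_width: 0.0005
grip_force: 38.5
```

```bash
python3 - <<'E'
from h import *
q=np.load('q0.npy');P=pts(0,q[4],q[5]);W=world(P,*q[:3])
im=camera('scene');cv2.imwrite('pics/s1.png',im[:,:,::-1])
for t in['keeper','hook_tab','hook_bar']:
    r=place_of(t,'scene')
    if r: print(t,np.array(r[0]['at'])*[640,400],r[0]['p'],'pred shut',proj('scene',W[t])[0])
s=get_state();print(s['tcp_pos'],s['ft_force'],s['time_s'])
# tip in slope coords rel hood face
m=R.from_euler('z',-q[2]).apply(s['tcp_pos']-[q[0],q[1],0])-F-.022*N;print('U,Y,N',m@U,m[1],m@N)
cv2.imwrite('pics/c1.png',cv2.resize(im[60:260,210:450,::-1],None,fx=2.5,fy=2.5))
E
```

```text
keeper [324.992 191.12 ] 0.93 pred shut [324.27600113 191.09515553]
hook_tab [382.528 185.48 ] 0.63 pred shut [383.33790812 183.9900209 ]
hook_bar [377.28 183.8 ] 0.36 pred shut [376.41899771 183.52952611]
[0.63369699 0.01418381 0.14189555] [-39.08634766  -1.83020576  45.90585543] 5.5
U,Y,N 0.12844006511872333 0.07533921359993256 0.0063525007708418076
```

View pics/c1.png

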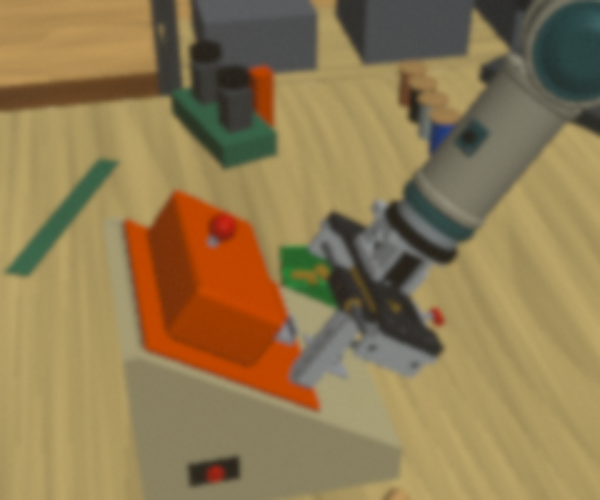

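Request:
drive_tool(increments=[[-1, 0, 0, -0.1, 0, 0, 0], [-1, 0, 0, -0.25, 0, 0, 0], [0.3, 0, 0, -0.4, 0, 0, 0], [0.3, 0, 0, -0.4, 0, 0, 0]])

```text
time_s: 5.9
tcp_pos: [0.5671, 0.0108, 0.2406]
orientation: [-0.046, 2.52, 0.011]
ft_force: [0.9, 0.6, -0.1]
gripper_width: 0.0137
grip_force: 0.0
```

```bash
python3 - <<'E'
from h import *
q=np.load('q0.npy');Rt=ori(q[2])
o={}
for n in('scene','top'):
    im=camera(n);cv2.imwrite(f'pics/{n}2.png',im[:,:,::-1])
    for t in['hook_tab','hook_bar','lever_end','keeper','latch_axis']:
        r=place_of(t,n)
        if r: o.setdefault(t,[]).append((n,np.array(r[0]['at'])*[640,400]))
W=world(pts(0,q[4],q[5]),*q[:3])
for t,v in o.items():
    print(t,[(n,(proj(n,W[t])[0]-uv).round(1)) for n,uv in v],tri(v)[0].round(4) if len(v)>1 else '',W[t].round(4))
r=silhouettes('hook_tab','top')
print('sil',r and (np.array(r[0]['at'])*[640,400],r[0]['p'],r[0]['mask'].sum()))
# red blobs
for n in('scene','top'):
    im=cv2.imread(f'pics/{n}2.png').astype(int);m=((im[:,:,2]>120)&(im[:,:,1]<70)&(im[:,:,0]<70)).astype(np.uint8)
    k,l,st,c=cv2.connectedComponentsWithStats(m)
    print(n,[(c[i].round(1).tolist(),int(st[i,4])) for i in range(1,k) if st[i,4]>4])
s=get_state();print(s['time_s'],s['tcp_pos'],s['gripper_width'])
Nw=mw(q,N)-mw(q,0*N)
plan([W['hook_tab']+.09*Nw,W['hook_tab']+.012*Nw],Rt,.3)
E
```

```text
hook_tab [('scene', array([ 71.3, -46. ]))]  [ 0.4824 -0.0665  0.1228]
hook_bar [('scene', array([-0.5, -3. ]))]  [ 0.5018 -0.0658  0.128 ]
lever_end [('scene', array([1.5, 3.3])), ('top', array([1. , 2.6]))] [ 0.5845 -0.0601  0.1669] [ 0.5797 -0.0631  0.1532]
keeper [('scene', array([-0.8,  2.2])), ('top', array([1.2, 0.7]))] [ 0.6399 -0.0573  0.14  ] [ 0.6406 -0.061   0.1298]
latch_axis [('scene', array([ 0.4, -0.7])), ('top', array([ 0.2, -1.7]))] [ 0.59   -0.0632  0.0918] [ 0.5915 -0.0627  0.0954]
sil (array([431.168, 209.68 ]), 0.48, np.int64(449))
scene [([314.7, 96.1], 108), ([292.8, 177.3], 2565), ([350.1, 179.9], 16), ([384.8, 187.1], 10), ([326.3, 212.7], 6), ([324.2, 217.2], 13), ([295.9, 249.5], 26)]
top [([351.0, 176.4], 5931), ([302.0, 174.5], 6), ([438.5, 204.2], 77), ([353.5, 236.5], 20), ([622.6, 251.5], 402), ([43.3, 337.3], 232)]
6.55 [0.56659126 0.01086548 0.23332578] 0.060486995431054354
[0.3, 0.449, -0.248, -0.164, 0.0, -0.0001, 0.0]
[0.3, 0.449, -0.248, 0.096, 0.0, -0.0001, 0.0]
```

Request:
drive_tool(increments=[[0.3, 0.449, -0.248, -0.164, 0, 0, 0], [0.3, 0.449, -0.248, -0.164, 0, 0, 0], [0.3, 0.449, -0.248, -0.164, 0, 0, 0], [0.3, 0.449, -0.248, -0.164, 0, 0, 0], [0.3, 0.449, -0.248, -0.164, 0, 0, 0], [0.3, 0.449, -0.248, -0.1, 0, 0, 0], [0.1, 0.449, -0.248, -0.02, 0, 0, 0], [0, 0.449, -0.248, 0.06, 0, 0, 0], [0, 0.449, -0.248, 0.096, 0, 0, 0], [0, 0.449, -0.248, 0.096, 0, 0, 0]])

```text
time_s: 7.55
tcp_pos: [0.4793, -0.0603, 0.1396]
orientation: [-0.04, 2.545, 0.006]
ft_force: [0.7, -0.1, -0.6]
gripper_width: 0.0467
grip_force: 0.0
```

```bash
python3 - <<'E'
from h import *
s=get_state();print(s['time_s'],s['tcp_pos'],s['gripper_width'],s['ft_force'])
out=[]
for n in('scene','top'):
    im=camera(n);cv2.imwrite(f'pics/{n}3.png',im[:,:,::-1])
a=cv2.imread('pics/scene3.png')[120:250,300:440];b=cv2.imread('pics/top3.png')[200:330,285:425]
cv2.imwrite('pics/c3.png',cv2.resize(np.hstack([a,b]),None,fx=2.8,fy=2.8,interpolation=cv2.INTER_CUBIC))
z=R.from_rotvec(s['orientation']).apply([0,0,1]);print(z)
for n in('scene','top'):print(n,proj(n,[s['tcp_pos']+.012*z,s['tcp_pos']+.022*z]))
E
```

```text
7.55 [ 0.47933766 -0.06031636  0.1396232 ] 0.04666427972540406 [ 0.66669768 -0.12536349 -0.62078939]
[ 0.56139421  0.01343819 -0.8274394 ]
scene [[382.9699957  183.6132529 ]
 [380.61647849 186.39187321]]
top [[351.77408916 277.51641022]
 [351.48223207 274.88719064]]
```

View pics/c3.png

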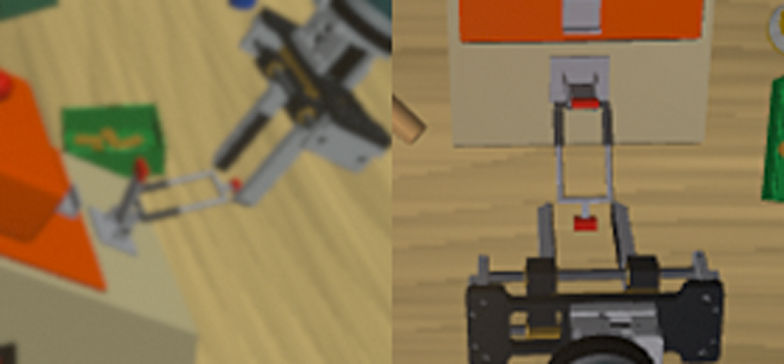

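Request:
drive_tool(increments=[[0, 0, 0, 0, 0, 0, 0], [0, 0, 0, 0, 0, 0, 0], [-1, 0, 0, 0, 0, 0, 0], [-1, 0, 0, 0, 0, 0, 0], [-1, 0, 0, 0, 0, 0, 0], [-1, 0, 0, 0, 0, 0, 0], [-1, 0, 0, 0, 0, 0, 0]])

```text
time_s: 8.35
tcp_pos: [0.4784, -0.0617, 0.1405]
orientation: [-0.037, 2.543, 0.003]
ft_force: [-0.2, -0.4, -0.7]
gripper_width: 0.0105
grip_force: 0.3
```

```bash
python3 - <<'E'
from h import *
q=np.load('q0.npy')
print(tri([('scene',(384.3,186)),('top',(353.9,280))]))
s=get_state();print(s['time_s'],s['tcp_pos'],s['gripper_width'],s['grip_force'],s['ft_force'])
for th in [4.16,4.0,3.7,3.4,3.1,2.8,2.5,2.2]:
    P=pts(0,q[4],th);a=pts(0,q[4],4.16);d=P['hook_tab']-a['hook_tab'];v=P['hook_tab']-P['hook_pivot']
    print(th,'tool x,z/.3:',np.round([-(d@U)/.3,-(d@N)/.3],3),'elev',np.rad2deg(np.arctan2(v[2],-v[0])).round(0))
E
```

```text
(array([ 0.47987495, -0.06560318,  0.11635279]), [array([-0.2, -0. ]), array([-0.1,  0.2])])
8.35 [ 0.47842229 -0.06174277  0.1404904 ] 0.010508307086453656 0.284396605566144 [-0.16868767 -0.36604898 -0.70109322]
4.16 tool x,z/.3: [-0. -0.] elev 6.0
4.0 tool x,z/.3: [-0.037 -0.036] elev 15.0
3.7 tool x,z/.3: [-0.119 -0.085] elev 33.0
3.4 tool x,z/.3: [-0.211 -0.108] elev 50.0
3.1 tool x,z/.3: [-0.307 -0.103] elev 67.0
2.8 tool x,z/.3: [-0.397 -0.069] elev 84.0
2.5 tool x,z/.3: [-0.472 -0.011] elev 101.0
2.2 tool x,z/.3: [-0.527  0.068] elev 118.0
```

Request:
drive_tool(increments=[[0, 0, 0, 0, 0, 0, 0], [0, 0, 0, 0, 0, 0, 0], [0, 0, 0, 0, 0, 0, 0], [0, 0, 0, 0, 0, 0, 0], [0, 0.041, -0.013, 0.038, 0, 0, 0], [0, 0.041, -0.013, 0.038, 0, 0, 0], [0, 0.041, -0.013, 0.038, 0, 0, 0], [0, 0.041, -0.013, 0.038, 0, 0, 0]])

```text
time_s: 9.15
tcp_pos: [0.4768, -0.0611, 0.1298]
orientation: [-0.032, 2.555, -0.004]
ft_force: [-0.8, 0.8, -0.2]
gripper_width: 0.0469
grip_force: 0.0
```

```bash
python3 - <<'E'
from h import *
s=get_state();print(s['time_s'],s['tcp_pos'],s['gripper_width'],s['ft_force'])
obs=[]
for n in('scene','top'):
    im=camera(n)[:,:,::-1];cv2.imwrite(f'pics/{n}4.png',im);i=im.astype(int)
    m=((i[:,:,2]>110)&(i[:,:,1]<75)&(i[:,:,0]<75)).astype(np.uint8)
    box=np.zeros_like(m);x,y=(384,186) if n=='scene' else (354,280);box[y-10:y+11,x-10:x+11]=1
    yy,xx=np.nonzero(m*box);print(n,len(xx),xx.mean(),yy.mean());obs.append((n,np.array([xx.mean(),yy.mean()])))
X,e=tri(obs);z=R.from_rotvec(s['orientation']);print(X,e,'tab in tool frame',z.inv().apply(X-s['tcp_pos']))
E
```

```text
9.15 [ 0.47681906 -0.06107032  0.12983895] 0.04687843109496329 [-0.84079602  0.81091642 -0.17304161]
scene 12 384.3333333333333 187.0
top 29 353.62068965517244 279.6551724137931
[ 0.48015287 -0.06499906  0.11355254] [array([-0.3, -0. ]), array([-0.1,  0.4])] tab in tool frame [ 0.00632552 -0.00384695  0.01539432]
```

Request:
drive_tool(increments=[[0, 0.018, -0.011, 0.012, 0, 0, 0], [0, 0.018, -0.011, 0.012, 0, 0, 0], [0, 0.018, -0.011, 0.012, 0, 0, 0], [-1, 0.018, -0.011, 0.012, 0, 0, 0], [-1, 0.018, -0.011, 0.012, 0, 0, 0], [-1, 0.018, -0.011, 0.012, 0, 0, 0], [-1, 0.018, -0.011, 0.012, 0, 0, 0]])

```text
time_s: 9.95
tcp_pos: [0.4754, -0.0627, 0.1268]
orientation: [-0.029, 2.56, -0.008]
ft_force: [-1.0, -2.2, -0.3]
gripper_width: 0.0183
grip_force: 1.1
```

```bash
python3 - <<'E'
from h import *
a=pts(0,1.88,4.16)
g0=np.pi-.116
for lev,g in [(1.93,.75),(2.0,.80),(2.05,.87)]+[(2.05,g) for g in np.arange(1.0,2.95,.15)]:
    P=pts(0,lev,g0+lev-g);d=P['hook_tab']-a['hook_tab'];v=P['hook_tab']-P['hook_pivot']
    print([-1,round(-(d@U)/.3,3),0,round(-(d@N)/.3,3),0,0,0],'elev',np.rad2deg(np.arctan2(v[2],-v[0])).round(0))
s=get_state();print(s['gripper_width'],s['grip_force'])
E
```

```text
[-1, np.float64(-0.005), 0, np.float64(-0.001), 0, 0, 0] elev 3.0
[-1, np.float64(-0.02), 0, np.float64(-0.014), 0, 0, 0] elev 5.0
[-1, np.float64(-0.039), 0, np.float64(-0.031), 0, 0, 0] elev 9.0
[-1, np.float64(-0.07), 0, np.float64(-0.058), 0, 0, 0] elev 17.0
[-1, np.float64(-0.109), 0, np.float64(-0.085), 0, 0, 0] elev 26.0
[-1, np.float64(-0.153), 0, np.float64(-0.105), 0, 0, 0] elev 34.0
[-1, np.float64(-0.199), 0, np.float64(-0.119), 0, 0, 0] elev 43.0
[-1, np.float64(-0.246), 0, np.float64(-0.126), 0, 0, 0] elev 51.0
[-1, np.float64(-0.294), 0, np.float64(-0.125), 0, 0, 0] elev 60.0
[-1, np.float64(-0.342), 0, np.float64(-0.118), 0, 0, 0] elev 68.0
[-1, np.float64(-0.387), 0, np.float64(-0.103), 0, 0, 0] elev 77.0
[-1, np.float64(-0.43), 0, np.float64(-0.082), 0, 0, 0] elev 86.0
[-1, np.float64(-0.47), 0, np.float64(-0.054), 0, 0, 0] elev 94.0
[-1, np.float64(-0.504), 0, np.float64(-0.021), 0, 0, 0] elev 103.0
[-1, np.float64(-0.534), 0, np.float64(0.017), 0, 0, 0] elev 111.0
[-1, np.float64(-0.557), 0, np.float64(0.059), 0, 0, 0] elev 120.0
[-1, np.float64(-0.574), 0, np.float64(0.104), 0, 0, 0] elev 129.0
0.018330253211911868 1.120847761631012
```

Request:
drive_tool(increments=[[-1, 0, 0, 0, 0, 0, 0], [-1, -0.005, 0, -0.001, 0, 0, 0], [-1, -0.02, 0, -0.014, 0, 0, 0], [-1, -0.039, 0, -0.031, 0, 0, 0], [-1, -0.07, 0, -0.058, 0, 0, 0], [-1, -0.109, 0, -0.085, 0, 0, 0], [-1, -0.153, 0, -0.105, 0, 0, 0], [-1, -0.199, 0, -0.119, 0, 0, 0], [-1, -0.246, 0, -0.126, 0, 0, 0], [-1, -0.294, 0, -0.125, 0, 0, 0], [-1, -0.294, 0, -0.125, 0, 0, 0]])

```text
time_s: 11.05
tcp_pos: [0.5302, -0.0614, 0.2084]
orientation: [-0.03, 2.557, -0.01]
ft_force: [-5.5, -3.0, 8.2]
gripper_width: 0.017
grip_force: 30.0
```

```bash
python3 - <<'E'
from h import *
s=get_state();print(s['time_s'],s['tcp_pos'],s['gripper_width'],s['grip_force'],s['ft_force'])
for n in('scene','top'): cv2.imwrite(f'pics/{n}5.png',camera(n)[:,:,::-1])
a=cv2.imread('pics/scene5.png')[100:250,280:430];b=cv2.imread('pics/top5.png')[170:320,280:430]
cv2.imwrite('pics/c5.png',cv2.resize(np.hstack([a,b]),None,fx=2.6,fy=2.6,interpolation=cv2.INTER_CUBIC))
E
```

```text
11.05 [ 0.53023534 -0.06140375  0.20843247] 0.016970076390898918 30.00153422355652 [-5.45332003 -2.95005715  8.1879962 ]
```

View pics/c5.png

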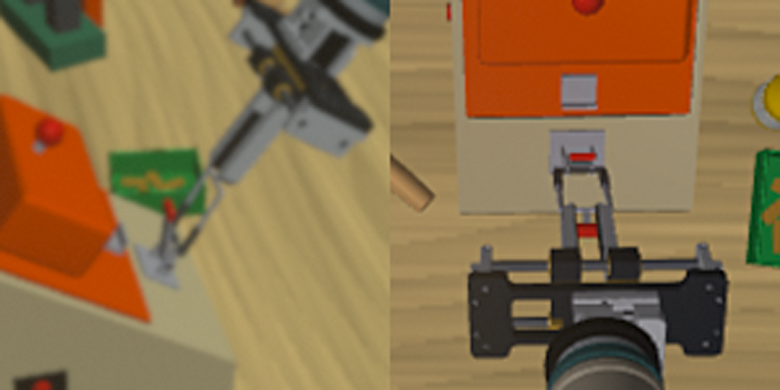

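Request:
drive_tool(increments=[[-1, -0.048, 0, 0.007, 0, 0, 0], [-1, -0.093, 0, 0.022, 0, 0, 0], [-1, -0.136, 0, 0.043, 0, 0, 0], [-1, -0.176, 0, 0.071, 0, 0, 0], [-1, -0.21, 0, 0.104, 0, 0, 0], [-1, -0.24, 0, 0.142, 0, 0, 0], [-1, -0.263, 0, 0.184, 0, 0, 0], [-1, -0.263, 0, 0.184, 0, 0, 0], [-1, -0.263, 0, 0.184, 0, 0, 0]])

```text
time_s: 12.05
tcp_pos: [0.6252, -0.0594, 0.2045]
orientation: [-0.029, 2.558, -0.009]
ft_force: [0.4, -2.8, 3.8]
gripper_width: 0.0171
grip_force: 30.0
```

```bash
python3 - <<'E'
from h import *
s=get_state();print(s['time_s'],s['tcp_pos'],s['gripper_width'],s['grip_force'],s['ft_force'])
for n in('scene','top'): cv2.imwrite(f'pics/{n}6.png',camera(n)[:,:,::-1])
a=cv2.imread('pics/scene6.png')[100:250,280:430];b=cv2.imread('pics/top6.png')[130:280,280:430]
cv2.imwrite('pics/c6.png',cv2.resize(np.hstack([a,b]),None,fx=2.6,fy=2.6,interpolation=cv2.INTER_CUBIC))
q=np.load('q0.npy');Q=R.from_rotvec(s['orientation']);X=s['tcp_pos']+Q.apply([0,0,.012])
m=R.from_euler('z',-q[2]).apply(X-[q[0],q[1],0])-pts(0,2,2)['latch_axis'];print('tab rel A: U,Y,N',m@U,m[1],m@N)
E
```

```text
12.05 [ 0.62521131 -0.05943409  0.20445209] 0.017089172966745843 30.00304877758026 [ 0.43019526 -2.77068094  3.8268945 ]
tab rel A: U,Y,N 0.08991929602976037 0.0018304604161295032 0.05795192886976646
```

View pics/c6.png

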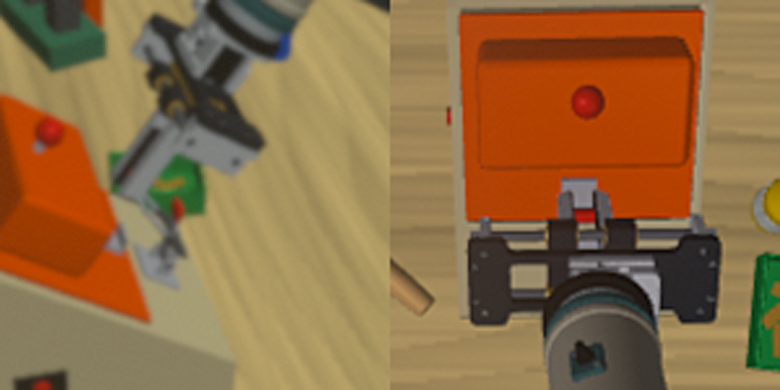

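Request:
drive_tool(increments=[[-0.2, 0, 0, 0, 0, 0, 0], [-0.2, 0, 0, 0, 0, 0, 0], [-0.2, 0, 0, 0, 0, 0, 0], [-0.2, 0, 0, 0, 0, 0, 0], [-0.2, 0, 0, -0.1, 0, 0, 0], [-0.2, 0, 0, -0.2, 0, 0, 0], [-0.2, 0, 0, -0.3, 0, 0, 0], [-0.8, 0, 0, -0.4, 0, 0, 0], [-1, 0, 0, -0.4, 0, 0, 0], [-1, 0, 0, -0.4, 0, 0, 0]])

```text
time_s: 13.15
tcp_pos: [0.5586, -0.0588, 0.304]
orientation: [-0.029, 2.56, -0.008]
ft_force: [0.4, 0.6, -0.1]
gripper_width: 0.017
grip_force: 0.0
```

```bash
cat > look7.py <<'E'
from h import *
q=np.load('q0.npy');s=get_state();print(s['time_s'],s['tcp_pos'],s['gripper_width'],s['ft_force'])
for n in('scene','top'): cv2.imwrite(f'pics/{n}7.png',camera(n)[:,:,::-1])
for t in['keeper','hook_bar','hook_tab','lever_end','hook_pivot','latch_axis']:
    o=[]
    for n in('scene','top'):
        r=place_of(t,n)
        if r: o.append((n,np.array(r[0]['at'])*[640,400]));
    X=tri(o) if len(o)==2 else None
    m=None
    if X: m=R.from_euler('z',-q[2]).apply(X[0]-[q[0],q[1],0])-pts(0,2,2)['latch_axis'];m=np.round([m@U,m[1],m@N],4)
    print(t,[(n[0],u.round(1).tolist()) for n,u in o],'U,Y,N rel A',m, X and X[1][0])
a=cv2.imread('pics/scene7.png')[120:250,280:410];b=cv2.imread('pics/top7.png')[140:270,290:420]
cv2.imwrite('pics/c7.png',cv2.resize(np.hstack([a,b]),None,fx=3,fy=3,interpolation=cv2.INTER_CUBIC))
E
python3 look7.py
```

```text
13.15 [ 0.55856182 -0.05883921  0.303986  ] 0.017002776495598487 [ 0.35549555  0.58875458 -0.06492685]
keeper [('s', [325.2, 191.4]), ('t', [351.1, 206.7])] U,Y,N rel A [0.0628 0.0032 0.0014] [-1.2 -0.2]
hook_bar [('s', [317.9, 191.1]), ('t', [352.3, 202.2])] U,Y,N rel A [ 0.0736 -0.0014 -0.0075] [0.3 0.1]
hook_tab [('s', [312.5, 185.3]), ('t', [352.3, 196.8])] U,Y,N rel A [ 0.0946 -0.0012  0.003 ] [1.2 0.2]
lever_end [('s', [347.2, 180.1]), ('t', [353.9, 230.4])] U,Y,N rel A [0.03   0.0008 0.0536] [-1.5 -0.3]
hook_pivot [('s', [349.1, 194.0]), ('t', [349.7, 233.1])] U,Y,N rel A [0.0042 0.0083 0.0226] [-1.8 -0.3]
latch_axis [('s', [340.5, 197.2]), ('t', [351.8, 230.3])] U,Y,N rel A [ 0.0058 -0.0003  0.0009] [0.6 0.1]
```

View pics/c7.png

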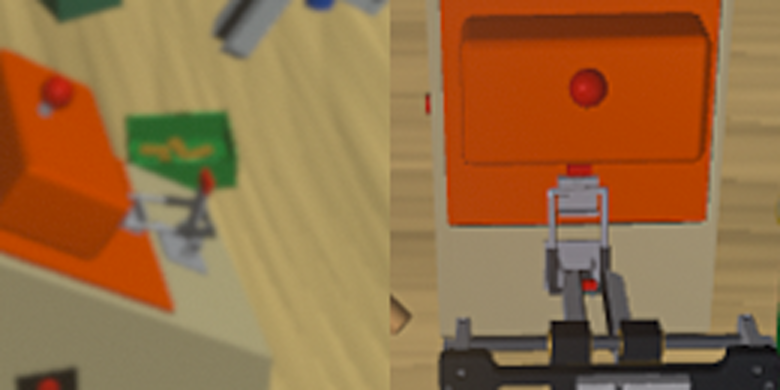

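```bash
cat > push.py <<'E'
from h import *
q=np.load('q0.npy');A=pts(0,2,2)['latch_axis'];s=get_state()
def loc(X): m=R.from_euler('z',-q[2]).apply(X-[q[0],q[1],0])-A;return np.array([m@U,m[1],m@N])
Q=R.from_rotvec(s['orientation']);T=loc(s['tcp_pos']+Q.apply([0,0,.022]));print('tip U,Y,N',T.round(4),'t',s['time_s'],'ori err',np.rad2deg((Q.inv()*ori(q[2])).as_rotvec()).round(1))
def row(c,n): return [-1,round((T[0]-c)/.3,3),round(-T[1]/.3,3),round((T[2]-n)/.3,3)]
for c,n in [(.055,.10),(.055,.04)]: print('approach',row(c,n))
t=.002
for a,r in [(2.0,0),(1.85,0),(1.7,0),(1.57,.040),(1.45,.044),(1.3,.048),(1.15,.051),(1.0,.054),(.85,.055),(.7,.056),(.55,.057),(.4,.057),(.25,.057),(.1,.057),(0,.06),(-.05,.062)]:
    if r: c,n=-r*np.cos(a)+t*np.sin(a)+.008, r*np.sin(a)+t*np.cos(a)
    else: c,n=-.066*np.cos(a)+t*np.sin(a)+.008,.04
    print(a,np.round([c,n],4),row(c,n))
E
python3 push.py
```

```text
tip U,Y,N [0.0924 0.0044 0.1676] t 13.85 ori err [-1.1 -1.7 -0.4]
approach [-1, np.float64(0.125), np.float64(-0.015), np.float64(0.225)]
approach [-1, np.float64(0.125), np.float64(-0.015), np.float64(0.425)]
2.0 [0.0373 0.04  ] [-1, np.float64(0.184), np.float64(-0.015), np.float64(0.425)]
1.85 [0.0281 0.04  ] [-1, np.float64(0.214), np.float64(-0.015), np.float64(0.425)]
1.7 [0.0185 0.04  ] [-1, np.float64(0.246), np.float64(-0.015), np.float64(0.425)]
1.57 [0.01 0.04] [-1, np.float64(0.275), np.float64(-0.015), np.float64(0.425)]
1.45 [0.0047 0.0439] [-1, np.float64(0.292), np.float64(-0.015), np.float64(0.412)]
1.3 [-0.0029  0.0468] [-1, np.float64(0.318), np.float64(-0.015), np.float64(0.403)]
1.15 [-0.011   0.0474] [-1, np.float64(0.345), np.float64(-0.015), np.float64(0.401)]
1.0 [-0.0195  0.0465] [-1, np.float64(0.373), np.float64(-0.015), np.float64(0.403)]
0.85 [-0.0268  0.0426] [-1, np.float64(0.397), np.float64(-0.015), np.float64(0.416)]
0.7 [-0.0335  0.0376] [-1, np.float64(0.42), np.float64(-0.015), np.float64(0.433)]
0.55 [-0.0395  0.0315] [-1, np.float64(0.44), np.float64(-0.015), np.float64(0.454)]
0.4 [-0.0437  0.024 ] [-1, np.float64(0.454), np.float64(-0.015), np.float64(0.478)]
0.25 [-0.0467  0.016 ] [-1, np.float64(0.464), np.float64(-0.015), np.float64(0.505)]
0.1 [-0.0485  0.0077] [-1, np.float64(0.47), np.float64(-0.015), np.float64(0.533)]
0 [-0.052  0.002] [-1, np.float64(0.481), np.float64(-0.015), np.float64(0.552)]
-0.05 [-0.054  -0.0011] [-1, np.float64(0.488), np.float64(-0.015), np.float64(0.562)]
```

Request:
drive_tool(increments=[[-1, 0.125, -0.015, 0, 0, 0, 0], [-1, 0.125, -0.015, 0.15, 0, 0, 0], [-1, 0.125, -0.015, 0.3, 0, 0, 0], [-1, 0.125, -0.015, 0.4, 0, 0, 0], [-1, 0.125, -0.015, 0.425, 0, 0, 0], [-1, 0.125, -0.015, 0.425, 0, 0, 0], [-1, 0.125, -0.015, 0.425, 0, 0, 0]])

```text
time_s: 14.55
tcp_pos: [0.5979, -0.0644, 0.1783]
orientation: [-0.029, 2.558, -0.008]
ft_force: [0.9, 0.1, 0.4]
gripper_width: 0.0006
grip_force: 0.0
```

```bash
python3 push.py; python3 -c "
from h import *
print(get_state()['ft_force'])"
```

```text
tip U,Y,N [ 0.0522 -0.0023  0.0423] t 14.55 ori err [-1.1 -1.6 -0.4]
approach [-1, np.float64(-0.009), np.float64(0.008), np.float64(-0.192)]
approach [-1, np.float64(-0.009), np.float64(0.008), np.float64(0.008)]
2.0 [0.0373 0.04  ] [-1, np.float64(0.05), np.float64(0.008), np.float64(0.008)]
1.85 [0.0281 0.04  ] [-1, np.float64(0.08), np.float64(0.008), np.float64(0.008)]
1.7 [0.0185 0.04  ] [-1, np.float64(0.112), np.float64(0.008), np.float64(0.008)]
1.57 [0.01 0.04] [-1, np.float64(0.141), np.float64(0.008), np.float64(0.008)]
1.45 [0.0047 0.0439] [-1, np.float64(0.158), np.float64(0.008), np.float64(-0.006)]
1.3 [-0.0029  0.0468] [-1, np.float64(0.184), np.float64(0.008), np.float64(-0.015)]
1.15 [-0.011   0.0474] [-1, np.float64(0.211), np.float64(0.008), np.float64(-0.017)]
1.0 [-0.0195  0.0465] [-1, np.float64(0.239), np.float64(0.008), np.float64(-0.014)]
0.85 [-0.0268  0.0426] [-1, np.float64(0.263), np.float64(0.008), np.float64(-0.001)]
0.7 [-0.0335  0.0376] [-1, np.float64(0.286), np.float64(0.008), np.float64(0.016)]
0.55 [-0.0395  0.0315] [-1, np.float64(0.306), np.float64(0.008), np.float64(0.036)]
0.4 [-0.0437  0.024 ] [-1, np.float64(0.32), np.float64(0.008), np.float64(0.061)]
0.25 [-0.0467  0.016 ] [-1, np.float64(0.33), np.float64(0.008), np.float64(0.087)]
0.1 [-0.0485  0.0077] [-1, np.float64(0.336), np.float64(0.008), np.float64(0.115)]
0 [-0.052  0.002] [-1, np.float64(0.347), np.float64(0.008), np.float64(0.134)]
-0.05 [-0.054  -0.0011] [-1, np.float64(0.354), np.float64(0.008), np.float64(0.145)]
[0.85711927 0.12295033 0.39383378]
```

Request:
drive_tool(increments=[[-1, 0.05, 0.004, 0.008, 0, 0, 0], [-1, 0.08, 0.004, 0.008, 0, 0, 0], [-1, 0.112, 0.004, 0.008, 0, 0, 0], [-1, 0.141, 0.004, 0.008, 0, 0, 0], [-1, 0.158, 0.004, -0.006, 0, 0, 0], [-1, 0.184, 0.004, -0.015, 0, 0, 0], [-1, 0.211, 0.004, -0.017, 0, 0, 0], [-1, 0.239, 0.004, -0.014, 0, 0, 0], [-1, 0.263, 0.004, -0.001, 0, 0, 0], [-1, 0.286, 0.004, 0.016, 0, 0, 0], [-1, 0.306, 0.004, 0.036, 0, 0, 0], [-1, 0.32, 0.004, 0.061, 0, 0, 0], [-1, 0.33, 0.004, 0.087, 0, 0, 0], [-1, 0.336, 0.004, 0.115, 0, 0, 0], [-1, 0.336, 0.004, 0.115, 0, 0, 0], [-1, 0.336, 0.004, 0.115, 0, 0, 0]])

```text
time_s: 16.15
tcp_pos: [0.5343, -0.0625, 0.0977]
orientation: [-0.027, 2.569, -0.013]
ft_force: [1.2, -0.1, 0.6]
gripper_width: 0.0007
grip_force: 0.0
```

Request:
drive_tool(increments=[[-1, 0.01, 0, 0.01, 0, 0, 0], [-1, 0.01, 0, 0.02, 0, 0, 0], [-1, 0.01, 0, 0.02, 0, 0, 0]])

```text
time_s: 16.45
tcp_pos: [0.5359, -0.0617, 0.0931]
orientation: [-0.024, 2.573, -0.016]
ft_force: [0.1, -0.0, 0.7]
gripper_width: 0.0007
grip_force: 0.0
```

```bash
sed -i "s/\[140:270,290:420\]/[160:290,290:420]/; s/7.png/8.png/g" look7.py; python3 look7.py; python3 push.py|head -1
```

```text
16.45 [ 0.53585501 -0.0617205   0.09310392] 0.0006873689252611672 [ 0.1109044  -0.03257262  0.68395504]
keeper [('s', [323.0, 190.2]), ('t', [349.1, 206.7])] U,Y,N rel A [0.0687 0.0068 0.0051] [0.2 0. ]
hook_bar [('s', [324.0, 192.4]), ('t', [353.1, 204.3])] U,Y,N rel A [ 0.0631 -0.0012 -0.0056] [-2.  -0.4]
hook_tab [('s', [321.8, 184.9]), ('t', [259.9, 215.8])] U,Y,N rel A [0.1551 0.1755 0.1248] [19.5  1.7]
lever_end [('s', [359.7, 203.9]), ('t', [350.8, 253.3])] U,Y,N rel A [-0.0559  0.0022  0.0047] [0.5 0.1]
hook_pivot [('s', [262.2, 170.9]), ('t', [351.7, 232.7])] U,Y,N rel A [ 0.1372 -0.0028  0.0341] [43.9 -0.8]
latch_axis [('s', [342.5, 198.3]), ('t', [354.6, 231.1])] U,Y,N rel A [-0.0029 -0.0063 -0.0042] [-0.5 -0.1]
tip U,Y,N [-0.0478  0.0023  0.0082] t 17.15 ori err [-1.5 -2.4 -0.5]
```

View pics/c8.png

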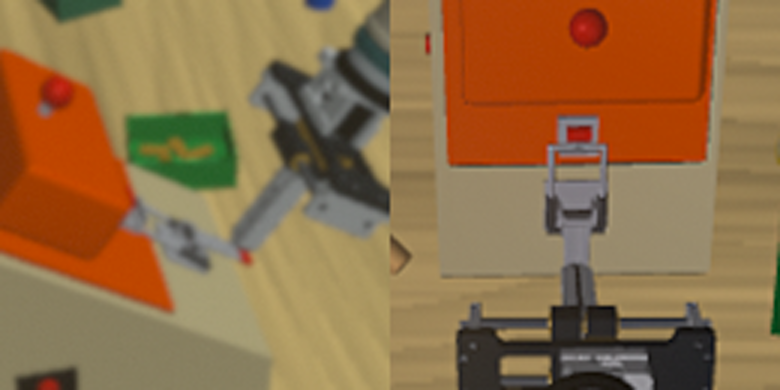

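```bash
python3 - <<'E'
from h import *
q=np.load('q0.npy');A=pts(0,2,2)['latch_axis']
for nm,(u,n) in {'bar clamped':(60,0),'tab clamped':(78,9),'bar on wall top':(58,13),'bar front of wall':(53,2),'tab front':(71,11),'axis':(0,0),'bar before':(73,0),'tab before':(93,4),'lever flat end':(-66,2),'keeper back':(82,-3)}.items():
    X=mw(q,A+u*1e-3*U+n*1e-3*N);print(nm,proj('scene',X)[0].round(1),'crop',((proj('scene',X)[0]-[280,120])*3).round(0),proj('top',X)[0].round(1),'crop',((proj('top',X)[0]-[290,160])*3+[390,0]).round(0))
b=cv2.imread('pics/top8.png')[190:245,325:380];a=cv2.imread('pics/scene8.png')[165:220,300:370]
cv2.imwrite('pics/c9.png',np.hstack([cv2.resize(a,(509,400),interpolation=cv2.INTER_CUBIC)[:,:390],cv2.resize(b,(400,400),interpolation=cv2.INTER_CUBIC)]))
E
```

```text
bar clamped [324.3 191.1] crop [133. 213.] [352.  208.7] crop [576. 146.]
tab clamped [320.5 186.3] crop [122. 199.] [352.3 203.4] crop [577. 130.]
bar on wall top [327.8 187.7] crop [143. 203.] [352.4 212.2] crop [577. 156.]
bar front of wall [326.9 191.4] crop [141. 214.] [352.1 211.9] crop [576. 156.]
tab front [323.2 186.6] crop [130. 200.] [352.4 206.6] crop [577. 140.]
axis [342.7 198.3] crop [188. 235.] [351.9 231.5] crop [576. 215.]
bar before [320.1 189.5] crop [120. 208.] [352.  203.6] crop [576. 131.]
tab before [314.5 185.8] crop [104. 197.] [352.2 196.4] crop [577. 109.]
lever flat end [362.1 205.3] crop [246. 256.] [351.8 255.6] crop [575. 287.]
keeper back [316.6 189.2] crop [110. 208.] [352.  199.5] crop [576. 118.]
```

View pics/c9.png

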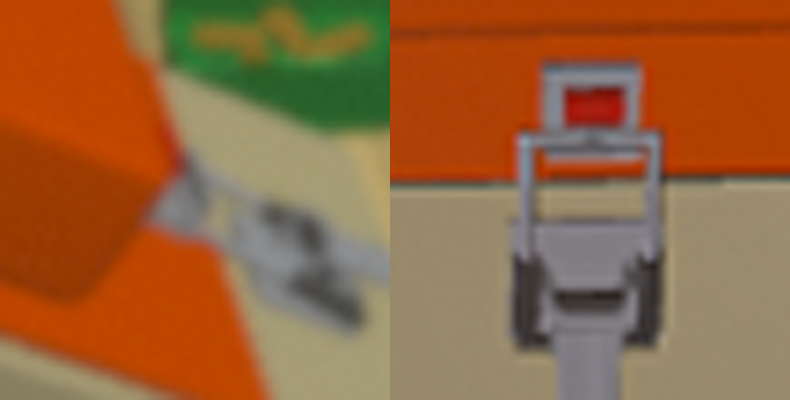

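Request:
drive_tool(increments=[[-1, 0.01, 0, 0.008, 0, 0, 0], [-1, 0.01, 0, 0.016, 0, 0, 0], [-1, 0.01, 0, 0.02, 0, 0, 0]])

```text
time_s: 17.45
tcp_pos: [0.5362, -0.0608, 0.0889]
orientation: [-0.023, 2.577, -0.019]
ft_force: [-19.4, -2.0, 22.8]
gripper_width: 0.0005
grip_force: 14.4
```

Request:
drive_tool(increments=[[-1, 0, 0, -0.1, 0, 0, 0], [-1, 0, 0, -0.25, 0, 0, 0], [-1, 0, 0, -0.4, 0, 0, 0], [-1, 0, 0, -0.5, 0, 0, 0], [-1, 0.3, 0.6, -0.5, 0, 0, 0], [-1, 0.3, 0.6, -0.5, 0, 0, 0], [-1, 0.3, 0.6, -0.5, 0, 0, 0], [-1, 0.3, 0.6, -0.5, 0, 0, 0], [-1, 0.3, 0.6, -0.5, 0, 0, 0], [-1, 0.3, 0.6, -0.5, 0, 0, 0]])

```text
time_s: 18.45
tcp_pos: [0.3781, 0.1197, 0.164]
orientation: [-0.023, 2.577, -0.017]
ft_force: [0.1, -0.1, 0.3]
gripper_width: 0.0004
grip_force: 0.0
```

```bash
sed -i "s/8.png/10.png/g" look7.py; python3 look7.py
```

```text
18.45 [0.37811172 0.11973072 0.16397882] 0.00036169662954462926 [ 0.08668895 -0.13198753  0.324517  ]
keeper [('s', [323.0, 188.6]), ('t', [347.7, 206.7])] U,Y,N rel A [0.0729 0.0101 0.0115] [0.6 0.1]
hook_bar [('s', [324.7, 192.8]), ('t', [351.5, 204.9])] U,Y,N rel A [ 0.0629  0.0025 -0.0037] [-1.9 -0.4]
hook_tab [('s', [323.0, 185.2]), ('t', [257.9, 214.5])] U,Y,N rel A [0.1567 0.1793 0.1264] [18.6  1.7]
lever_end [('s', [358.5, 203.2]), ('t', [349.9, 251.0])] U,Y,N rel A [-0.0486  0.0047  0.0067] [0.3 0. ]
hook_pivot [('s', [348.5, 203.1]), ('t', [349.2, 235.4])] U,Y,N rel A [-0.0159  0.0071 -0.0037] [-1.2 -0.2]
latch_axis [('s', [340.6, 198.3]), ('t', [350.5, 231.3])] U,Y,N rel A [ 0.0037  0.0022 -0.0003] [1.1 0.2]
```

View pics/c10.png

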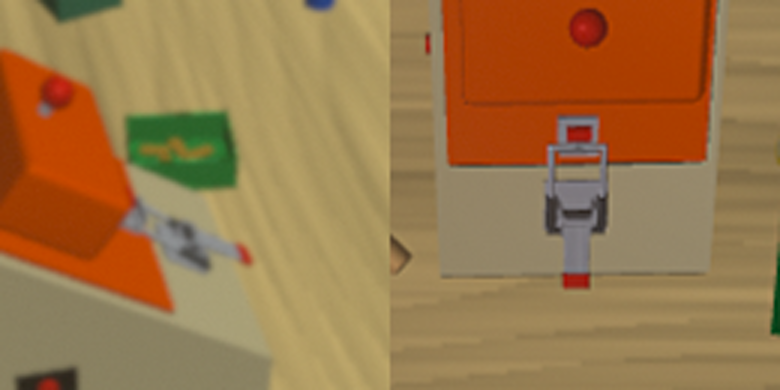

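The picture shows the hood shut, the bar behind the keeper wall with the tab at (577,132), and the lever flat with its red end at (576,281). The arm is clear, so I'm handing in.

```bash
python3 -c "
from plant import hand_in
print(hand_in())"
```

```text
the job is handed in; nothing more can be done
None
```

I shut the hood, dropped the hook bar behind the keeper and pushed the lever flat, then moved the arm clear and handed the job in at about 19 s. The last pictures confirm all of this, but the hand-in returned no verdict. I did not touch the hammer, bottle or bin.

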